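# Push the spice tray home and close the cupboard

## Task

The little spice cupboard on the counter has been left open: with the fingertips, gently push its pulled-out tray fully home, the mini jar still standing in it, and after that push both doors fully shut, in either order. Nothing is to be slammed, picked up or lifted, and the bowl on top and the other things standing around are to be left where they are.

Things in the scene. Friction and masses are not known exactly. Their poses are not given: they have to be found in the camera images.
- cupboard: Small wooden countertop cupboard, fixed, 360 wide, 240 deep, 220 high. Origin: on the counter, at the middle of the lower edge of its FRONT plane. Its x axis points into the cupboard (away from the robot), y to the left as seen from the robot, z up. The front is closed by two white doors; round magnetic catches (for show, their pull is negligible) are behind them.
- tray (a joint): How far the wooden tray is pulled out towards the robot (along the cupboard's -x), m: 0 is home, 0.15 the stop. Starts 0.09 to 0.14. It slides with about 1 to 1.5 N of friction and stays where it is left.
- tray_front (a point): Centre of the outer face of the tray's plain flat front board (200 wide, 64 high, 12 thick, no handle; it spans 140 to 204 above the counter, midway across the cupboard). The tray's floor is 145 above the counter, its side walls 28 high. When home this face is flush with the cupboard's front plane and the edge of its 12 thick top panel.
- door_left (a joint): Opening angle of the left door (hinged on the left edge of the front, seen from the robot), rad: 0 is shut, it swings out towards the robot, stop at 1.9. Starts 1.15 to 1.8. Hinge friction about 0.07 N m; the door stays where it is left.
- door_right (a joint): The same for the right door, hinged on the right edge. Starts 1.15 to 1.8.
- left_hinge (a point): Point on the left door's upright hinge line, 214 above the counter, 4 in front of the front plane, 176 left of its middle. Its x axis is square to the door, from outer to inner face (the cupboard's x when shut). The door: a white panel reaching 171 from the hinge, 14 thick, 6 to 218 above the counter; its outer face lies 17 from the hinge line along -x, its inner face 3.
- right_hinge (a point): The same for the right door: 176 right of the cupboard's middle.
- left_edge (a point): On the left door: the outer face's free upright edge, 214 above the counter, 171 from the hinge line. Each door has a knob, 22 across, standing 22 out of the outer face, 75 above the counter and 148 from the hinge.
- right_edge (a point): The same on the right door.
- mini_jar: Clear plastic mini jar with a white cap, 34 across, 45 high, 40 g, standing loose in the tray. Origin: centre of its underside.
- bowl: Empty stainless steel bowl, 130 across the rim, 50 high, standing loose on top of the cupboard, its near rim at least 75 behind the front. Origin: centre of its underside.
- pestle: Granite pestle standing upright, 54 across at the foot, 155 high. Origin: centre of its underside. Beside the cupboard's right side or in front of it.
- measuring_cup: Aluminium measuring cup, 72 across, 50 high, with a flat handle reaching 108 from its middle along its y axis. Origin: centre of its underside. In front of the cupboard or beside its right door.
- silicone_brush: Red silicone brush lying along its x axis, about 200 long, 35 wide, 16 high, left of the left door. Origin: on the counter under its middle.
- canister: White ceramic jar with a wooden lid, 80 across, 130 high, right of the cupboard. Origin: centre of its underside.
- oil_bottle: Green glass bottle, 60 across, 170 high, left of the cupboard. Origin: centre of its underside.
Things that resemble listed ones, but are neither listed nor needed, are in the scene too. Several things have the shape of the mini_jar; the one meant has the colours described above.

How it is judged:
On the way, in this order (a step that is already met when the one before it is completed fails the run):
1. the tray is pushed fully home (value of joint tray below 0.006 m), for 0.2 s.
2. both doors are pushed shut (value of joint each of door_left, door_right below 0.04 rad), for 0.2 s.
At the end, for the whole second after the job is handed in: The tray is home (within 6 mm), both doors are shut (within 0.04 rad), the mini jar stands upright and still in the tray, inside the cupboard, and bowl, pestle, cup, brush, canister and bottle are within 25 mm of where they stood (all of step 2 and value of joint tray below 0.006 m and angle between mini_jar's own z axis and vertical below 0.2 rad and height (world z) of mini_jar above 0.13 m and x of mini_jar in the frame of cupboard above 0.012 m and linear speed of mini_jar below 0.02 m/s and distance of each of bowl, pestle, measuring_cup, silicone_brush, canister, oil_bottle from where it was at the start of the episode below 0.025 m); the robot touches nothing.
It fails at once if a bystander is shoved, knocked over or lifted (moved more than 25 mm) (distance of any of bowl, pestle, measuring_cup, silicone_brush, canister, oil_bottle from where it was at the start of the episode above 0.025 m).
It fails at once if the mini jar tips over (0.5 rad) or is lifted out of the tray (20 mm) (angle between mini_jar's own z axis and vertical above 0.5 rad or height (world z) of mini_jar above 0.165 m).
It fails at once if a door is swung shut (below 0.7 rad) while the tray is still more than 30 mm out (value of joint tray above 0.03 m and value of joint any of door_left, door_right below 0.7 rad).
It fails at once if a door (3.5 rad/s) or the tray (0.6 m/s) is slammed (velocity of joint any of door_left, door_right below -3.5 rad/s or velocity of joint tray below -0.6 m/s).
It also fails if it takes over 61 s, if anything falls off the work surface, if the arm or the gripper's body presses on something with over 40 N, if the wrist force passes 120 N, or if a joint passes its speed limit or range.

## Robot

A 7-joint arm with a two-finger parallel gripper is mounted at the origin on the work surface. World frame = base frame: x ahead of the robot, y to its left, z up, the work surface at z = 0. Lengths are in m, angles in rad, forces in N, time in s.
With the tool pointing down it reaches from about 0.35 to 0.9 m from the base axis. Payload 8.1 kg.
Tool frame: the origin (TCP) lies at the very end of the fingers, on their centre line; the grasp point (between the pads) lies 19 mm behind it; z points along the fingers, y is the line along which they close (so a half turn about z gives the same grasp; the last joint's range is limited). The gripper opens to 92 mm and grips with 3 to 60 N. Pads are 19 mm wide; open, the fingers measure 130 mm over their backs; the gripper's body (75 mm by 190 mm) begins 47 mm behind the grasp point.
Start: joints at [1.136, 0.434, 0.025, 1.573, -0.012, 1.134, -0.075], TCP at [0.204, -0.591, 0.227] pointing down, gripper open.
Joint ranges: [-2.62, 2.62], [-0.44, 2.09], [-1.27, 1.32], [0.08, 2.57], [-1.32, 4.46], [0.12, 2], [-2.74, 2.74]. Speed limits (rad/s): [2.22, 2.22, 3.01, 3.01, 3.14, 3.14, 3.14].

## Interface

Orientations are given as a rotation vector (axis times angle).
In Python, from cell import readout, cams, job gives the robot as it stands.
- The arm moves only by the tool drive_tool, never from a script. Its argument "commands" is a list of rows, each a list of 3 entries, a list of its own where there are three numbers: the turn, a rotation vector about the tool's x, y, z in rad, then the shift along the tool's x, y, z in cm, then the gripper's target within -1 to 1 (fully open at 1, half-way at 0, shut at -1). A call has 1 to 20 rows; each row is the pose to reach, as a shift and turn from the pose commanded when the call began, along the tool's axes at that moment; what a row does not reach only later rows make up. A row lasts 1/12 s, in which the tool goes at most 41.7 mm and 7.16 degrees, less where a joint would pass 70% of its speed; a pose out of reach is approached as far as the arm can. A call with a gripper value outside its range is refused whole. The fingers move at their own pace and stop on an object; "newtons" is the grip in N (left out, the last holds). Time passes only in rows, so rows that repeat a pose let the fingers close. It gives the time, the measured TCP pose, the force, the opening and the grip force at its end, in the units of the state.
- readout.observe(): the state, without advancing time (a new reading comes with each control period).
- cams.get_image(name): name is "scene" or "top"; returns the picture (480x640x3 uint8, blue, green, red); there is no depth.
- cams.camera_info(name): a dict with "camera_matrix" (3x3 intrinsics, pixels), "k1" (the pictures are not rectified: a ray, as slopes to the right and down, at radius r is drawn at 1 + k1 r^2 times it, then the intrinsics apply), "R" (3x3) and "t" (3): a world point X has camera coordinates R X + t. Camera axes: x right, y down, z forward; pixel columns grow to the right and rows downward; lengths in m; the calibration is good to about 2 mm. A picture is of the moment at which its call begins. camera_info takes no time and is no camera call.
- job.sign_off(): hands the job in; it is judged then, once.
The state is a dict: "clock": time; "joints": joint angles; "dq": joint speeds; "joint_efforts": joint torques, N m; "position": TCP position; "ee_rot": TCP orientation; "force": force on the tool from outside, world axes, zero at the start; "ft_torque": the same for the moment, N m; "width": opening from 0.0 (shut) to 1.0 (fully open); "gripper_force": force on a finger pad.
Only numpy, scipy, OpenCV 4.12 (cv2) and the standard library are available. Lean on these libraries where they do the work, as an engineer would, in place of code of your own. Each camera call takes 0.05 s, during which the arm holds its last target. There are 200 camera calls.

## Working session

There is one attempt and no reset: what is moved stays moved. The work goes in short steps, Python scripts to look and compute and a tool call to move; the robot and the scene stay as the last step left them, time stands still between calls to the robot, and variables do not carry over. Pictures are saved under pics/ and viewed, at most 10 in all, crops included, and the job is handed in when it is done.

Besides the shell and the picture viewer there is one more tool, called after "Emit:" in YAML: its name, and indented under it one key for each argument. drive_tool: Moves the arm, as the interface text tells. Its arguments: {"type":"object","properties":{"commands":{"type":"array"},"newtons":{"type":"number"}},"required":["commands"]}

```bash
mkdir -p pics; ls; python3 - <<'E'
from cell import readout,cams,job
import cv2,numpy as np
np.set_printoptions(precision=4,suppress=True)
for n in("scene","top"):
    cv2.imwrite(f"pics/{n}0.png",cams.get_image(n)); print(n,cams.camera_info(n))
o=readout.observe(); print({k:np.round(v,3) for k,v in o.items()})
E
```

```text
pics
scene {'camera_matrix': array([[556.0041,   0.    , 315.1208],
       [  0.    , 556.0041, 240.9736],
       [  0.    ,   0.    ,   1.    ]]), 'k1': 0.05183254430502099, 'R': array([[-0.1588, -0.9873, -0.0024],
       [-0.9293,  0.1503, -0.3374],
       [ 0.3334, -0.0514, -0.9414]]), 't': array([0.1132, 0.5992, 1.0684])}
top {'camera_matrix': array([[522.0028,   0.    , 317.2955],
       [  0.    , 522.0028, 241.243 ],
       [  0.    ,   0.    ,   1.    ]]), 'k1': -0.0030845285608597363, 'R': array([[-0.0293, -0.9993, -0.0223],
       [-0.9976,  0.0307, -0.0625],
       [ 0.0631,  0.0205, -0.9978]]), 't': array([0.0583, 0.5911, 1.1442])}
{'clock': np.float64(0.1), 'joints': array([ 1.136,  0.435,  0.025,  1.574, -0.012,  1.134, -0.075]), 'dq': array([-0.002, -0.002,  0.002, -0.003,  0.   ,  0.001, -0.   ]), 'joint_efforts': array([  0.003, -66.913,   0.988, -31.515,  -0.06 ,   0.037,   0.   ]), 'position': array([ 0.203, -0.591,  0.226]), 'ee_rot': array([-3.097, -0.518,  0.001]), 'force': array([0.313, 0.673, 0.655]), 'ft_torque': array([ 0.009, -0.049,  0.062]), 'gripper_force': np.float64(0.0), 'width': np.float64(0.999)}
```

View pics/scene0.png

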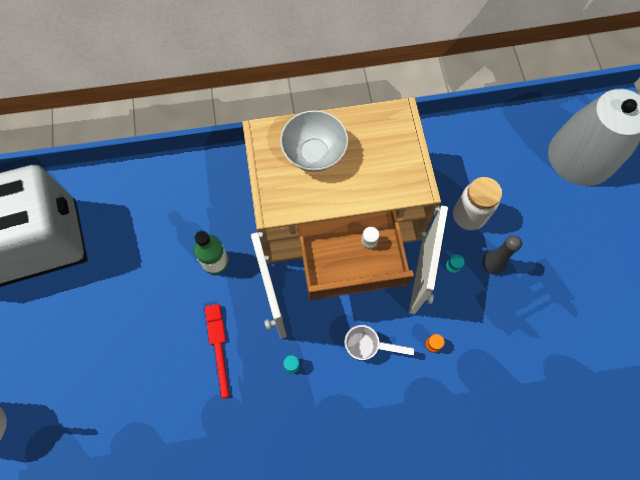

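View pics/top0.png

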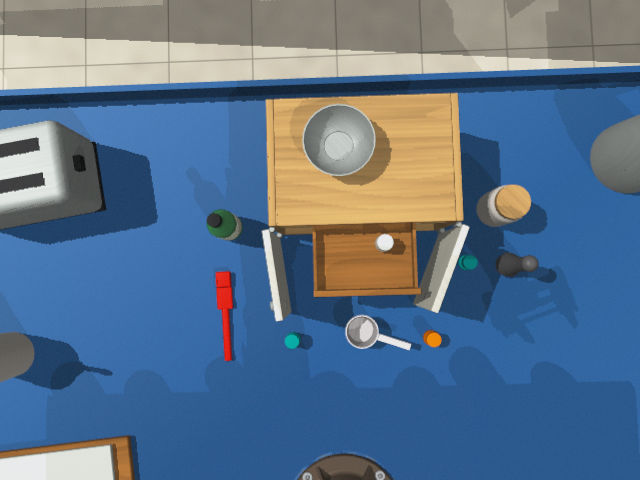

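The scene picture shows the cupboard top spanning (245–438, 100–228), the tray pulled out with the jar at (371,237), and the cup at (362,343). In the top picture the cupboard front runs (270,226)–(463,221), with the doors' free ends near (279,319) and (428,308). I'll enlarge both views to get precise corners.

```bash
python3 - <<'E'
import cv2
a=cv2.imread("pics/top0.png")[205:365,250:450]; b=cv2.imread("pics/scene0.png")[190:370,235:475]
cv2.imwrite("pics/topc.png",cv2.resize(cv2.imread("pics/top0.png")[210:360,255:480],None,fx=3.5,fy=3.5,interpolation=cv2.INTER_CUBIC))
cv2.imwrite("pics/scenec.png",cv2.resize(cv2.imread("pics/scene0.png")[195:365,240:465],None,fx=3.5,fy=3.5,interpolation=cv2.INTER_CUBIC))
E
```

```text
(no output)
```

View pics/topc.png

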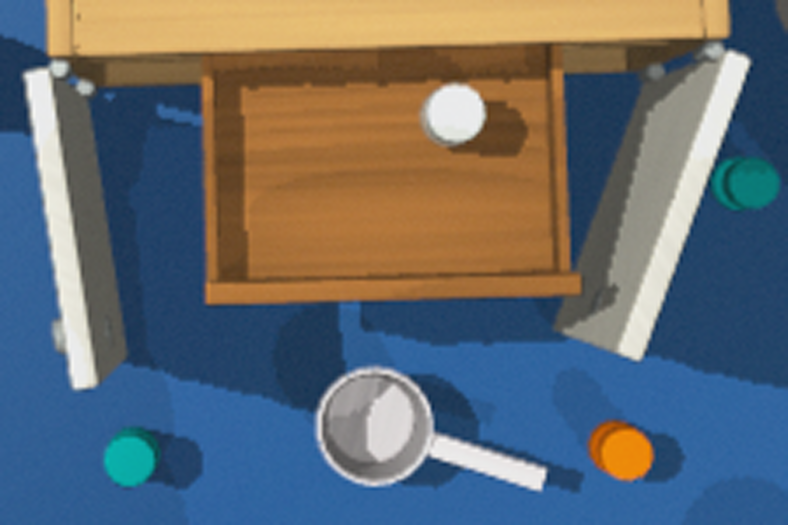

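View pics/scenec.png

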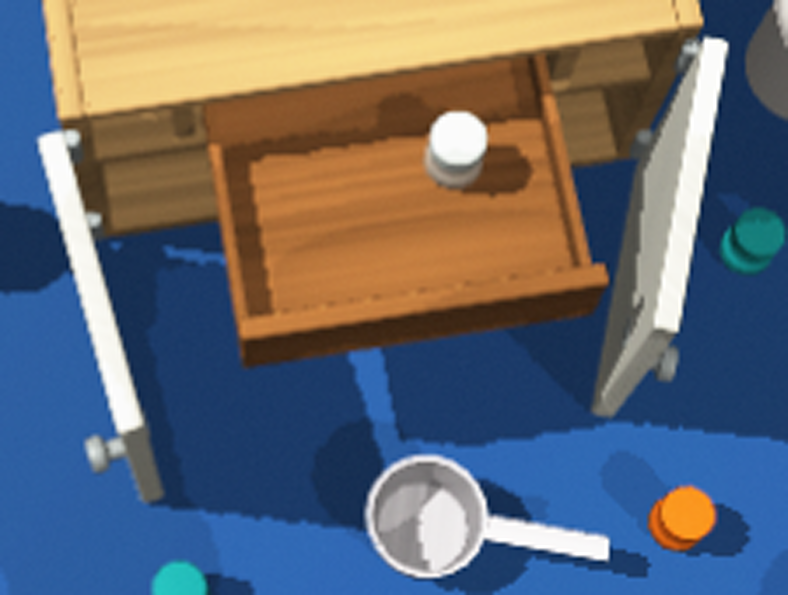

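```bash
cat > h.py <<'E'
import numpy as np
from cell import cams
from scipy.optimize import least_squares
I={n:cams.camera_info(n) for n in("scene","top")}
def proj(n,X):
    c=I[n];p=np.atleast_2d(X)@c["R"].T+c["t"];s=p[:,:2]/p[:,2:];s=s*(1+c["k1"]*(s**2).sum(1,keepdims=True))
    return s@np.diag(np.diag(c["camera_matrix"])[:2])+c["camera_matrix"][:2,2]
def atz(n,uv,z):
    f=lambda q:(proj(n,[q[0],q[1],z])-uv).ravel()
    return least_squares(f,[.6,0]).x
def model(q):
    x,y,w,d,aL,aR=q;P=[(0,.18,.22),(0,-.18,.22),(-d,.1,.204),(-d,-.1,.204)]
    for a,s in((aL,1),(aR,-1)):
        for r,o in((.171,-.017),(.171,-.003),(0,-.017),(0,-.003)):
            P.append((-.004-r*np.sin(a)+o*np.cos(a),s*(.176-r*np.cos(a)-o*np.sin(a)),.218))
    P=np.array(P);c,s=np.cos(w),np.sin(w)
    return P@np.array([[c,-s,0],[s,c,0],[0,0,1]]).T+[x,y,0]
E
python3 - <<'E'
from h import *
np.set_printoptions(precision=4,suppress=True)
T=np.array([(50,57),(730,38),(207,302),(582,295),(74,388),(98,385),(25,74),(48,68),(640,359),(612,346),(749,60),(725,51)])/3.5+[255,210]
S=np.array([(63,122),(702,26),(244,341),(606,284),(119,434),(142,426),(40,143),(62,134),(676,332),(653,318),(727,43),(704,38)])/3.5+[240,195]
f=lambda q:np.r_[(proj("top",model(q))-T).ravel(),(proj("scene",model(q))-S).ravel()]
r=least_squares(f,[.6,0,0,.12,1.4,1.4],loss="soft_l1");print(r.x);print(f(r.x).reshape(2,12,2).transpose(1,0,2).reshape(12,4).round(1))
print(model(r.x))
t=lambda u,v:np.array([u/3.5+255,v/3.5+210])
for k,uv,z in(("cup",t(375,427),.05),("handle end",t(545,480),.045),("teal1",t(131,458),.045),("orange",t(627,455),.045),("teal2",t(754,185),.045),("jar",t(456,112),.19),("pestlehead",(530,264),.145),("pestle foot",(507,264),.02),("canister",(513,201),.13),("bottle",(215,220),.17),("bowlrim",(339,140),.27),("brush1",(223,273),.01),("brush2",(228,360),.01)):
    print(k,atz("top",uv,z))
E
```

```text
[ 0.6092 -0.0525 -0.0008  0.1326  1.4395  1.167 ]
[[-1.7  0.6 -0.7 -0.5]
 [-0.4  0.1  1.8 -0.8]
 [-1.1  1.   0.1 -0.5]
 [-0.4  0.   2.2 -0.6]
 [-1.   1.5  0.7  0.1]
 [-0.4  1.1  1.6  0.1]
 [-1.2 -0.6 -0.3 -2.1]
 [-0.4 -0.1  0.5 -1.5]
 [-1.4  1.1  0.8 -0.1]
 [-0.6  2.  -0.2  2.1]
 [ 0.5 -0.5  1.6 -1.1]
 [ 0.2 -0.7  1.  -1.3]]
[[ 0.6093  0.1275  0.22  ]
 [ 0.609  -0.2325  0.22  ]
 [ 0.4766  0.0476  0.204 ]
 [ 0.4765 -0.1524  0.204 ]
 [ 0.4336  0.1181  0.218 ]
 [ 0.4354  0.1042  0.218 ]
 [ 0.6031  0.1403  0.218 ]
 [ 0.6049  0.1265  0.218 ]
 [ 0.4411 -0.1768  0.218 ]
 [ 0.4467 -0.164   0.218 ]
 [ 0.5983 -0.2441  0.218 ]
 [ 0.6039 -0.2313  0.218 ]]
cup [ 0.393  -0.0505]
handle end [ 0.3574 -0.1536]
teal1 [0.3775 0.0999]
orange [ 0.3713 -0.2042]
teal2 [ 0.534  -0.2893]
jar [ 0.5764 -0.0918]
pestlehead [ 0.527  -0.3786]
pestle foot [ 0.5295 -0.3761]
canister [ 0.6545 -0.3574]
bottle [0.6307 0.2359]
bowlrim [ 0.7547 -0.0083]
brush1 [0.5282 0.2546]
brush2 [0.3348 0.2469]
```

Emit:
drive_tool:
  commands:
    - [[0, 0, 0], [0, 0, -4], -1]
    - [[0, 0, 0.1], [2, -2, -7], -1]
    - [[0, 0, 0.2], [4, -4.4, -7], -1]
    - [[0, 0, 0.331], [40, -43.5, -6], -1]
    - [[0, 0, 0.331], [40, -43.5, -6], -1]
    - [[0, 0, 0.331], [40, -43.5, -6], -1]
    - [[0, 0, 0.331], [40, -43.5, -6], -1]
    - [[0, 0, 0.331], [40, -43.5, -6], -1]
    - [[0, 0, 0.331], [40, -43.5, -6], -1]
    - [[0, 0, 0.331], [40, -43.5, -6], -1]
    - [[0, 0, 0.331], [40, -43.5, -6], -1]
    - [[0, 0, 0.331], [40, -43.5, -6], -1]
    - [[0, 0, 0.331], [40, -43.5, -6], -1]
    - [[0, 0, 0.331], [40, -43.5, -6], -1]
    - [[0, 0, 0.331], [40, -43.5, -6], -1]
    - [[0, 0, 0.331], [40, -43.5, -6], -1]
    - [[0, 0, 0.331], [40, -43.5, -6], -1]
    - [[0, 0, 0.331], [40, -43.5, -6], -1]
    - [[0, 0, 0.331], [40, -43.5, -6], -1]
    - [[0, 0, 0.331], [40, -43.5, -6], -1]

```text
clock: 1.77
position: [0.4396, -0.0507, 0.2865]
ee_rot: [3.141, -0.002, -0.001]
force: [-0.7, -0.5, -1.3]
width: 0.009
gripper_force: 0.0
```

Emit:
drive_tool:
  commands:
    - [[0, 0, 0], [0, 0, 3], -1]
    - [[0, 0, 0], [0, 0, 6], -1]
    - [[0, 0, 0], [0, 0, 9], -1]
    - [[0, 0, 0], [0, 0, 11], -1]
    - [[0, 0, 0], [0, 0, 11.5], -1]
    - [[0, 0, 0], [0.5, 0, 11.5], -1]
    - [[0, 0, 0], [1, 0, 11.5], -1]
    - [[0, 0, 0], [1.5, 0, 11.5], -1]
    - [[0, 0, 0], [2, 0, 11.5], -1]
    - [[0, 0, 0], [2.4, 0, 11.5], -1]
    - [[0, 0, 0], [2.7, 0, 11.5], -1]
    - [[0, 0, 0], [3.0, 0, 11.5], -1]
    - [[0, 0, 0], [3.3, 0, 11.5], -1]
    - [[0, 0, 0], [3.6, 0, 11.5], -1]

```text
clock: 2.93
position: [0.4762, -0.0493, 0.1718]
ee_rot: [3.141, 0.001, -0.0]
force: [-1.0, -0.4, -0.0]
width: 0.008
gripper_force: 0.7
```

```bash
python3 - <<'E'
from cell import readout,cams
import cv2,numpy as np
a=cams.get_image("top")[190:360,240:480];b=cams.get_image("scene")[170:370,230:470]
cv2.imwrite("pics/c1.png",np.hstack([cv2.resize(a,(400,283)),cv2.resize(b,(340,283))]))
E
```

```text
(no output)
```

View pics/c1.png

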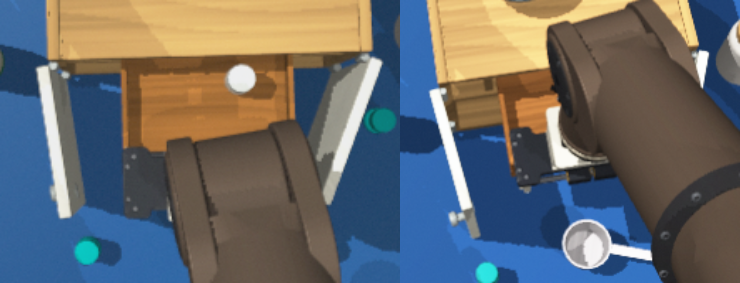

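The gripper stands at the tray's front board, and the jar is upright at (240,78) in the left crop with both doors untouched. I'll carry on pushing.

Emit:
drive_tool:
  commands:
    - [[0, 0, 0], [0.3, 0, 0], -1]
    - [[0, 0, 0], [0.7, 0, 0], -1]
    - [[0, 0, 0], [1.2, 0, 0], -1]
    - [[0, 0, 0], [1.8, 0, 0], -1]
    - [[0, 0, 0], [2.4, 0, 0], -1]
    - [[0, 0, 0], [3.0, 0, 0], -1]
    - [[0, 0, 0], [3.6, 0, 0], -1]
    - [[0, 0, 0], [4.2, 0, 0], -1]
    - [[0, 0, 0], [4.8, 0, 0], -1]
    - [[0, 0, 0], [5.4, 0, 0], -1]
    - [[0, 0, 0], [6.0, 0, 0], -1]
    - [[0, 0, 0], [6.6, 0, 0], -1]
    - [[0, 0, 0], [7.2, 0, 0], -1]
    - [[0, 0, 0], [7.8, 0, 0], -1]
    - [[0, 0, 0], [8.4, 0, 0], -1]
    - [[0, 0, 0], [9.0, 0, 0], -1]
    - [[0, 0, 0], [9.5, 0, 0], -1]
    - [[0, 0, 0], [9.9, 0, 0], -1]
    - [[0, 0, 0], [10.2, 0, 0], -1]
    - [[0, 0, 0], [10.4, 0, 0], -1]

```text
clock: 4.7
position: [0.5805, -0.0492, 0.1717]
ee_rot: [-3.142, -0.001, -0.0]
force: [-1.1, -1.2, 1.3]
width: -0.0
gripper_force: 0.6
```

Emit:
drive_tool:
  commands:
    - [[0, 0, 0], [0.3, 0, 0], -1]
    - [[0, 0, 0], [0.6, 0, 0], -1]
    - [[0, 0, 0], [0.9, 0, 0], -1]
    - [[0, 0, 0], [1.2, 0, 0], -1]
    - [[0, 0, 0], [1.4, 0, 0], -1]
    - [[0, 0, 0], [1.6, 0, 0], -1]
    - [[0, 0, 0], [1.7, 0, 0], -1]
    - [[0, 0, 0], [1.7, 0, 0], -1]

```text
clock: 5.37
position: [0.5975, -0.0491, 0.1718]
ee_rot: [-3.141, -0.001, -0.001]
force: [1.2, -0.1, -0.7]
width: 0.008
gripper_force: 0.0
```

Emit:
drive_tool:
  commands:
    - [[0, 0, 0], [0.1, 0, 0], -1]
    - [[0, 0, 0], [0.2, 0, 0], -1]
    - [[0, 0, 0], [0.3, 0, 0], -1]
    - [[0, 0, 0], [0.3, 0, 0], -1]

```text
clock: 5.7
position: [0.5996, -0.0491, 0.1717]
ee_rot: [-3.142, -0.001, 0.002]
force: [-3.8, -0.2, 2.8]
width: 0.006
gripper_force: 2.0
```

Emit:
drive_tool:
  commands:
    - [[0, 0, 0], [0.1, 0, 0], -1]
    - [[0, 0, 0], [0.3, 0, 0], -1]
    - [[0, 0, 0], [0.3, 0, 0], -1]

```text
clock: 5.95
position: [0.5995, -0.0491, 0.1716]
ee_rot: [3.141, 0.001, -0.011]
force: [-18.9, 0.7, 13.8]
width: 0.006
gripper_force: 9.5
```

Emit:
drive_tool:
  commands:
    - [[0, 0, 0], [-0.5, 0, 0], -1]
    - [[0, 0, 0], [-2, 0, 0], -1]
    - [[0, 0, 0], [-4.5, 0, -1], -1]
    - [[0, 0, 0], [-6, 0, -4], -1]
    - [[0, 0, 0], [-7, 0, -7.5], -1]
    - [[0, 0, 0], [-8, -1, -9.5], -1]
    - [[0, 0, 0], [-9, -4, -9.8], -1]
    - [[0, 0, 0], [-10, -7, -9.8], -1]
    - [[0, 0, 0], [-11, -10, -9.8], -1]
    - [[0, 0, 0], [-12, -13, -9.8], -1]
    - [[0, 0, 0], [-13, -16, -9.8], -1]
    - [[0, 0, 0], [-13.5, -19, -9.8], -1]
    - [[0, 0, 0], [-13.5, -21.4, -9.8], -1]
    - [[0, 0, 0], [-13.5, -21.4, -9.8], -1]

```text
clock: 7.12
position: [0.4673, 0.1706, 0.2704]
ee_rot: [-3.138, -0.012, -0.003]
force: [-0.3, 0.8, 0.6]
width: 0.002
gripper_force: 0.0
```

```bash
python3 - <<'E'
from h import *
import cv2
a=cams.get_image("top")[190:360,240:480];b=cams.get_image("scene")[170:370,230:470]
cv2.imwrite("pics/c2.png",np.hstack([cv2.resize(a,(400,283)),cv2.resize(b,(340,283))]))
# finger centre path relative to cupboard for the doors
for s,a0 in((1,1.44),(-1,1.167)):
    print(s)
    for a in list(np.linspace(a0,0,13)):
        h=.0095*np.cos(a)+.019*np.sin(a);o=.017+h
        print(round(a,2),np.round([.605-.13*np.sin(a)-o*np.cos(a), -.0525+s*(.176-.13*np.cos(a)+o*np.sin(a))],4))
E
```

```text
1
1.44 [0.4713 0.1433]
1.32 [0.4697 0.1278]
1.2 [0.47  0.112]
1.08 [0.4723 0.0959]
0.96 [0.4767 0.0801]
0.84 [0.4832 0.0646]
0.72 [0.4917 0.0499]
0.6 [0.5022 0.0363]
0.48 [0.5146 0.024 ]
0.36 [0.5287 0.0133]
0.24 [0.5442 0.0045]
0.12 [ 0.5609 -0.0021]
0.0 [ 0.5785 -0.0065]
-1
1.17 [ 0.4704 -0.2126]
1.07 [ 0.4726 -0.1996]
0.97 [ 0.4762 -0.1867]
0.88 [ 0.4811 -0.1741]
0.78 [ 0.4873 -0.1619]
0.68 [ 0.4949 -0.1503]
0.58 [ 0.5038 -0.1395]
0.49 [ 0.5139 -0.1296]
0.39 [ 0.5252 -0.1207]
0.29 [ 0.5374 -0.1131]
0.19 [ 0.5504 -0.1067]
0.1 [ 0.5642 -0.1019]
0.0 [ 0.5785 -0.0985]
```

View pics/c2.png

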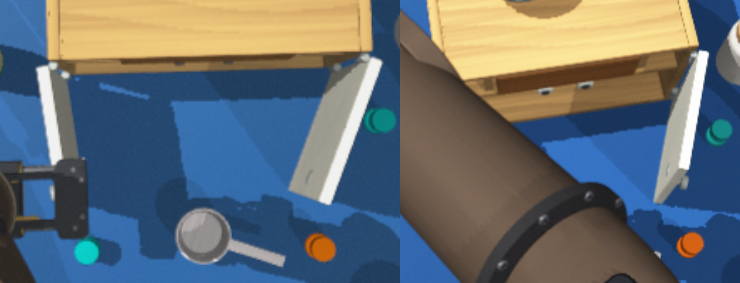

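The left view shows the tray flush inside, the cup and jars undisturbed, and the gripper above the left door's outer side. Next I descend.

Emit:
drive_tool:
  commands:
    - [[0, 0, 0], [0, 0, 2], -1]
    - [[0, 0, 0], [0, 0, 5], -1]
    - [[0, 0, 0], [0, 0, 8], -1]
    - [[0, 0, 0], [0, 0, 9.5], -1]
    - [[0, 0, 0], [0, 0, 9.8], -1]
    - [[0, 0, 0], [0, 0, 9.8], -1]

```text
clock: 7.72
position: [0.4679, 0.1633, 0.1711]
ee_rot: [3.141, -0.001, -0.002]
force: [-0.1, 0.1, 1.7]
width: 0.006
gripper_force: 0.0
```

Emit:
drive_tool:
  commands:
    - [[0, 0, 0], [0.1, 0.7, 0], -1]
    - [[0, 0, 0], [0.2, 1.5, 0], -1]
    - [[0, 0, 0], [0.2, 2.2, 0], -1]
    - [[0, 0, 0], [0.2, 3.0, 0], -1]
    - [[0, 0, 0], [0.2, 3.8, 0], -1]
    - [[0, 0, 0], [0.2, 4.6, 0], -1]
    - [[0, 0, 0], [0.2, 5.4, 0], -1]
    - [[0, 0, 0], [0.3, 6.2, 0], -1]
    - [[0, 0, 0], [0.5, 7.0, 0], -1]
    - [[0, 0, 0], [0.8, 7.8, 0], -1]
    - [[0, 0, 0], [1.0, 8.6, 0], -1]
    - [[0, 0, 0], [1.3, 9.4, 0], -1]
    - [[0, 0, 0], [1.7, 10.2, 0], -1]
    - [[0, 0, 0], [2.1, 10.9, 0], -1]
    - [[0, 0, 0], [2.6, 11.6, 0], -1]
    - [[0, 0, 0], [3.1, 12.3, 0], -1]
    - [[0, 0, 0], [3.7, 13.0, 0], -1]
    - [[0, 0, 0], [4.4, 13.6, 0], -1]
    - [[0, 0, 0], [5.0, 14.2, 0], -1]
    - [[0, 0, 0], [5.6, 14.7, 0], -1]

```text
clock: 9.38
position: [0.5248, 0.0169, 0.1716]
ee_rot: [3.142, 0.001, -0.0]
force: [-0.3, 0.7, -0.3]
width: 0.004
gripper_force: 0.3
```

Emit:
drive_tool:
  commands:
    - [[0, 0, 0], [0.7, 0.4, 0], -1]
    - [[0, 0, 0], [1.4, 0.8, 0], -1]
    - [[0, 0, 0], [2.1, 1.2, 0], -1]
    - [[0, 0, 0], [2.8, 1.5, 0], -1]
    - [[0, 0, 0], [3.4, 1.7, 0], -1]
    - [[0, 0, 0], [4.0, 1.9, 0], -1]
    - [[0, 0, 0], [4.5, 2.1, 0], -1]
    - [[0, 0, 0], [4.9, 2.2, 0], -1]
    - [[0, 0, 0], [5.2, 2.3, 0], -1]
    - [[0, 0, 0], [5.4, 2.3, 0], -1]
    - [[0, 0, 0], [5.4, 2.3, 0], -1]

```text
clock: 10.3
position: [0.5784, -0.0053, 0.1717]
ee_rot: [3.142, 0.001, 0.0]
force: [0.5, -0.2, 0.0]
width: 0.002
gripper_force: 0.0
```

Nearly shut; ease on until the stop is felt.

Emit:
drive_tool:
  commands:
    - [[0, 0, 0], [0.1, 0, 0], -1]
    - [[0, 0, 0], [0.2, 0, 0], -1]
    - [[0, 0, 0], [0.3, 0, 0], -1]
    - [[0, 0, 0], [0.4, 0, 0], -1]
    - [[0, 0, 0], [0.4, 0, 0], -1]

```text
clock: 10.72
position: [0.5787, -0.0053, 0.1717]
ee_rot: [3.141, 0.002, -0.01]
force: [-15.2, -0.9, 11.2]
width: 0.004
gripper_force: 7.6
```

Emit:
drive_tool:
  commands:
    - [[0, 0, 0], [-0.5, 0, 0], -1]
    - [[0, 0, 0], [-2, 0, 0], -1]
    - [[0, 0, 0], [-4.5, 0, -1], -1]
    - [[0, 0, 0], [-6, 0, -4], -1]
    - [[0, 0, 0], [-7, 0, -7.5], -1]
    - [[0, 0, 0], [-8, 1, -9.8], -1]
    - [[0, 0, 0], [-9, 4, -9.8], -1]
    - [[0, 0, 0], [-10, 7, -9.8], -1]
    - [[0, 0, 0], [-11, 10, -9.8], -1]
    - [[0, 0, 0], [-12, 13, -9.8], -1]
    - [[0, 0, 0], [-12, 16, -9.8], -1]
    - [[0, 0, 0], [-12, 19, -9.8], -1]
    - [[0, 0, 0], [-12, 22, -9.8], -1]
    - [[0, 0, 0], [-12, 23, -9.8], -1]
    - [[0, 0, 0], [-12, 23, -9.8], -1]
    - [[0, 0, 0], [-12, 23, -7], -1]
    - [[0, 0, 0], [-12, 23, -4], -1]
    - [[0, 0, 0], [-12, 23, -1], -1]
    - [[0, 0, 0], [-12, 23, 0], -1]
    - [[0, 0, 0], [-12, 23, 0], -1]

```text
clock: 12.38
position: [0.4609, -0.2335, 0.1697]
ee_rot: [-3.139, -0.004, 0.006]
force: [0.2, 1.1, 0.1]
width: 0.005
gripper_force: 0.0
```

Emit:
drive_tool:
  commands:
    - [[0, 0, 0], [0.3, -0.7, 0], -1]
    - [[0, 0, 0], [0.6, -1.4, 0], -1]
    - [[0, 0, 0], [0.9, -2.1, 0], -1]
    - [[0, 0, 0], [1.0, -2.7, 0], -1]
    - [[0, 0, 0], [1.2, -3.4, 0], -1]
    - [[0, 0, 0], [1.3, -4.0, 0], -1]
    - [[0, 0, 0], [1.5, -4.7, 0], -1]
    - [[0, 0, 0], [1.8, -5.3, 0], -1]
    - [[0, 0, 0], [2.0, -5.9, 0], -1]
    - [[0, 0, 0], [2.3, -6.5, 0], -1]
    - [[0, 0, 0], [2.6, -7.2, 0], -1]
    - [[0, 0, 0], [3.0, -7.8, 0], -1]
    - [[0, 0, 0], [3.4, -8.3, 0], -1]
    - [[0, 0, 0], [3.8, -8.9, 0], -1]
    - [[0, 0, 0], [4.3, -9.4, 0], -1]
    - [[0, 0, 0], [4.8, -9.9, 0], -1]
    - [[0, 0, 0], [5.3, -10.4, 0], -1]
    - [[0, 0, 0], [5.8, -10.8, 0], -1]
    - [[0, 0, 0], [6.4, -11.3, 0], -1]
    - [[0, 0, 0], [7.0, -11.6, 0], -1]

```text
clock: 14.05
position: [0.5327, -0.1186, 0.1717]
ee_rot: [-3.141, -0.002, 0.0]
force: [-1.1, 0.6, -0.4]
width: 0.005
gripper_force: 0.3
```

Emit:
drive_tool:
  commands:
    - [[0, 0, 0], [0.6, -0.4, 0], -1]
    - [[0, 0, 0], [1.2, -0.7, 0], -1]
    - [[0, 0, 0], [1.9, -1.1, 0], -1]
    - [[0, 0, 0], [2.6, -1.4, 0], -1]
    - [[0, 0, 0], [3.3, -1.6, 0], -1]
    - [[0, 0, 0], [3.9, -1.8, 0], -1]
    - [[0, 0, 0], [4.3, -1.9, 0], -1]
    - [[0, 0, 0], [4.6, -1.9, 0], -1]
    - [[0, 0, 0], [4.8, -1.9, 0], -1]
    - [[0, 0, 0], [4.9, -1.9, 0], -1]
    - [[0, 0, 0], [5.0, -1.9, 0], -1]
    - [[0, 0, 0], [5.1, -1.9, 0], -1]
    - [[0, 0, 0], [5.1, -1.9, 0], -1]

```text
clock: 15.13
position: [0.5784, -0.0998, 0.1714]
ee_rot: [-3.141, -0.001, 0.015]
force: [-21.7, 2.7, 14.8]
width: 0.008
gripper_force: 10.6
```

Firm stop at the same depth as the left door. Back off to clear air and look.

Emit:
drive_tool:
  commands:
    - [[0, 0, 0], [-0.5, 0, 0], -1]
    - [[0, 0, 0], [-2, 0, 0], -1]
    - [[0, 0, 0], [-5, 0, 0], -1]
    - [[0, 0, 0], [-8, 0, -2], -1]
    - [[0, 0, 0], [-10, 1, -5], -1]
    - [[0, 0, 0], [-12, 4, -8], -1]
    - [[0, 0, 0], [-14, 7, -10], -1]
    - [[0, 0, 0], [-16, 10, -11], -1]
    - [[0, 0, 0], [-17, 14, -11], -1]
    - [[0, 0, 0], [-18, 18, -11], -1]
    - [[0, 0, 0], [-19, 22, -11], -1]
    - [[0, 0, 0], [-20, 26, -11], -1]
    - [[0, 0, 0], [-20, 29, -11], -1]
    - [[0, 0, 0], [-20, 30, -11], -1]
    - [[0, 0, 0], [-20, 30, -11], -1]
    - [[0, 0, 0], [-20, 30, -11], -1]

```text
clock: 16.47
position: [0.3835, -0.4, 0.2815]
ee_rot: [-3.141, -0.0, 0.0]
force: [0.8, 0.2, -0.6]
width: 0.008
gripper_force: 0.0
```

```bash
python3 - <<'E'
from cell import readout,cams
import cv2,numpy as np
a=cams.get_image("top")[80:380,190:560];b=cams.get_image("scene")[80:410,190:540]
cv2.imwrite("pics/c3.png",np.hstack([cv2.resize(a,(400,324)),cv2.resize(b,(344,324))]))
E
```

```text
(no output)
```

View pics/c3.png

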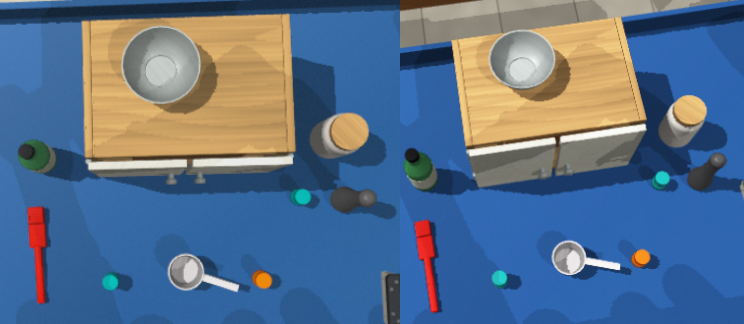

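Both doors are shut flush (door tops along row ~160, left view), the bystanders are in place, and the arm is clear.

```bash
python3 -c "
from cell import job
print(job.sign_off())"
```

```text
the job is handed in; nothing more can be done
None
```

I pushed the tray home, then shut both doors gently, and handed the job in at about 16.5 s. The last picture shows both doors flush and the surrounding things in place; the jar was last seen upright early in the tray push and is now hidden behind the doors.

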